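Set the running clearance of an empty peristaltic pump head and hold it

ROBOT

A 6-joint arm with a two-finger parallel gripper is mounted at the origin on the work surface. World frame = base frame: x ahead of the robot, y to its left, z up, the work surface at z = 0. Lengths are in m, angles in rad, forces in N, time in s.
With the tool pointing down it reaches from about 0.275 to 0.825 m from the base axis. Payload 5.2 kg.
Tool frame: the origin (TCP) lies midway between the tips of the shut fingers; the grasp point (between the pads) lies 19 mm behind it; z points along the fingers, y is the direction in which the jaws open and shut (so a half turn about z gives the same grasp; the last joint's range is limited). The gripper opens to 93 mm and grips with 3 to 60 N. Pads are 15 mm wide; open, the fingers measure 128 mm over their backs; the gripper's body (75 mm by 188 mm) begins 65 mm behind the grasp point.
Start: joints at [-1.345, 0.259, 1.535, -0, 1.348, -0.203], TCP at [0.229, -0.5, 0.19] pointing down, gripper open.
Joint ranges: [-3.14, 3.14], [-0.91, 2.08], [0.19, 2.58], [-1.22, 4.36], [0.22, 2.71], [-3.12, 3.12]. Speed limits (rad/s): [2.57, 2.57, 3.14, 3.14, 3.14, 3.14].

INTERFACE

Orientations are given as a unit quaternion [x, y, z, w].
In Python, from cell import bot gives the robot as it stands.
- The arm moves only by the tool carry_out, never from a script. Its argument "rows" is a list of rows, each a list of 5 numbers: the opening, from 0 (shut) to 1 (fully open), then the shift along the world's x, y, z in m, then the turn about the world's z in rad. In form: [[fingers, dx, dy, dz, yaw], ...]. A call has 1 to 8 rows; each row shifts and turns the pose as measured when the row begins; what a row does not reach is not made up. A row lasts 1/12 s, in which the tool goes at most 41.7 mm and 7.16 degrees, less where a joint would pass 70% of its speed; a pose out of reach is approached as far as the arm can. A call with a gripper value outside its range is refused whole. The fingers move at their own pace and stop on an object; "newtons" is the grip in N (left out, the last holds). Time passes only in rows, so rows that do not move let the fingers close. It gives the time, the measured TCP pose, the force and the opening at its end, in the units of the state.
- bot.read_state(): the state, without advancing time (a new reading comes with each control period).
- bot.get_image(name): name is "scene" or "top"; returns a dict with "frame" (420x560x3 uint8, red, green, blue), "fx", "fy", "cx", "cy" (pixels), "k1" (the pictures are not rectified: a ray, as slopes to the right and down, at radius r is drawn at 1 + k1 r^2 times it, then the intrinsics apply), "world_from_camera" (4x4, takes a point from camera to world coordinates). Camera axes: x right, y up, looking along -z (the intrinsics and any distortion apply to the point x, -y, -z); pixel columns grow to the right and rows downward; lengths in m; the calibration is good to about 2 mm. A picture is of the moment at which its call begins. There is no depth.
- bot.job_done(): hands the job in, once; it reports no verdict.
The state is a dict: "time": time; "joint_positions": joint angles; "dq": joint speeds; "joint_torque": joint torques, N m; "position": TCP position; "tool_rot": TCP orientation; "ft_force": force on the tool from outside, world axes, zero at the start; "wrist_torque": the same for the moment, N m; "finger_gap": finger opening in m.
Only numpy, scipy, OpenCV 4.12 (cv2) and the standard library are available. Lean on these libraries where they do the work, as an engineer would, in place of code of your own. Each camera call takes 0.05 s, during which the arm holds its last target. There are 200 camera calls.

TASK

The pump head is empty and its running clearance has to be set: lift the blue dust cap off the adjuster on top of the pump and set it down in the red tray, then turn the knurled thumbscrew under it clockwise until it seats. Back it off a quarter turn from there and finish still gripping the thumbscrew, without letting go of it, so that I can tighten its lock ring. Leave the other things on the bench where they are.

Things in the scene. Friction and masses are not known exactly. Their poses are not given: they have to be found in the camera images.
- pump: Bench-top peristaltic pump, fixed to the bench: cream drive housing 200 x 150 mm, top 123 mm above the bench, with the pump head on its front: a grey bridge 65 x 100 mm, top 140 mm above the bench, over a white-rollered rotor. Origin on the bench straight below the axis of the adjuster, which is upright. Its x axis points from the head (front) back along the housing, which reaches from 45 to 245 mm along x; y is to the left of x, z up.
- cap_mid (a point): Centre (half-way up, on the axis) of the loose blue dust cap: a plastic cup turned upside down, 45 mm across, 48 mm high, 3 mm wall, about 40 g. At first it stands on the grey bridge over the thumbscrew with 3 mm to spare all round; raise it straight by 50 mm or more to clear. z is its axis, pointing up when it stands on its open rim.
- adjuster_grip (a point): Centre of the knurled steel thumbscrew, on its upright axis, 169 mm above the bench: a round knob 32 mm across and 26 mm high (13 mm above and below this point), black top with a white index line that runs from near the centre to one edge. It can be gripped across any diameter. Below it a brass lock ring 26 mm across lies on the bridge; the bridge's top is 29 mm below this point. The knob does not rise or sink as it turns.
- adjuster (a joint): Turn of the thumbscrew in rad: 0 = seated (a hard stop; it can turn no further clockwise), growing as it is turned anticlockwise seen from above (backing off). It starts backed off by about 1 to 2.8. It turns against a light even friction of about 0.06 N m, stays where it is left, and carries the white pressure shoe in the head down (clockwise) and up by 3 mm a turn.
- tray: Loose red plastic tray, 170 mm (its x) by 130 mm (its y), 24 mm high, 4 mm walls and floor, 0.45 kg, standing on the bench. Origin at the centre of its underside, z up.
- wash_bottle: Bystander: white bottle with red cap, 56 mm across, 150 mm high, loose. Origin at the centre of its underside.
- carton: Bystander: white and green carton 85 x 60 x 55 mm high, loose. Origin at the centre of its underside.
- tube_rack: Bystander: white rack 52 x 110 mm with capped tubes, 90 mm high in all, loose. Origin at the centre of its underside.
- spanner: Bystander: dark steel pin spanner lying flat, about 140 mm long (its x), loose. Origin on its underside near the middle.
Things that resemble listed ones, but are neither listed nor needed, are in the scene too. There is more than one size of the tray; the one meant has the size given above.

How it is judged:
On the way, in this order (a step that is already met when the one before it is completed fails the run):
1. the dust cap lies in the red tray, let go and at rest (x of cap_mid in the frame of tray between -0.065 and 0.065 m and y of cap_mid in the frame of tray between -0.045 and 0.045 m and z of cap_mid in the frame of tray below 0.045 m and angle between tray's own z axis and vertical below 0.1 rad and contact force between each of the arm, the fingers and dust_cap below 0.1 N and linear speed of dust_cap below 0.03 m/s), for 0.2 s.
2. the gripped thumbscrew is turned clockwise until it seats (within 0.06 rad of its stop) (value of joint adjuster below 0.06 rad and contact force between the fingers and adjuster above 1 N), for 0.1 s.
At the end, for the whole second after the job is handed in: The thumbscrew stands 1.57 +- 0.3 rad back from its seat, at rest, the fingers still gripping it (over 1 N); the dust cap lies at rest and untouched in the red tray, its centre within 65 mm (x) and 45 mm (y) of the tray centre and under 45 mm above its underside, the tray level (all of step 1 and value of joint adjuster between 1.271 and 1.871 rad and velocity of joint adjuster between -0.05 and 0.05 rad/s and contact force between the fingers and adjuster above 1 N); the arm keeps its last pose, push and grip.
It fails at once if the dust cap is dropped or thrown (faster than 1 m/s with nothing holding it) (linear speed of dust_cap above 1 m/s and contact force between the fingers and dust_cap below 0.05 N).
It fails at once if the wash bottle is pushed aside by more than 40 mm (distance of wash_bottle from where it was at the start of the episode above 0.04 m).
It fails at once if the carton is pushed aside by more than 40 mm (distance of carton from where it was at the start of the episode above 0.04 m).
It fails at once if the tube rack is pushed aside by more than 40 mm (distance of tube_rack from where it was at the start of the episode above 0.04 m).
It fails at once if the pin spanner is pushed aside by more than 40 mm (distance of spanner from where it was at the start of the episode above 0.04 m).
It also fails if it takes over 67 s, if anything falls off the work surface, if the arm or the gripper's body presses on something with over 40 N, if the wrist force passes 120 N, or if a joint passes its speed limit or range.

## Working session

There is one attempt and no reset: what is moved stays moved. The work goes in short steps, Python scripts to look and compute and a tool call to move; the robot and the scene stay as the last step left them, time stands still between calls to the robot, and variables do not carry over. Pictures are saved under pics/ and viewed, about 8 in all and at most 12, crops included, and the job is handed in when it is done.

Besides the shell and the picture viewer there is one more tool, called after "Emit:" as a command line: name --pt "numbers of a row" for each row, then --argument value for the rest. carry_out: Moves the arm, as the interface text tells. Its arguments: {"type":"object","properties":{"rows":{"type":"array","items":{"type":"array","items":{"type":"number"}}},"newtons":{"type":"number"}},"required":["rows"]}

```bash
mkdir -p pics
cat > h.py <<'E'
import numpy as np, cv2
from cell import bot
def shot(name,png=None):
    d=bot.get_image(name)
    if png: cv2.imwrite('pics/'+png,np.ascontiguousarray(d['frame'][:,:,::-1]))
    return d
def ray(d,u,v):
    K=np.array([[d['fx'],0,d['cx']],[0,d['fy'],d['cy']],[0,0,1.]])
    p=cv2.undistortPoints(np.array([[[u,v]]],float),K,np.array([d['k1'],0,0,0,0.]))[0,0]
    T=np.array(d['world_from_camera']); return T[:3,3],T[:3,:3]@np.array([p[0],-p[1],-1])
def onz(d,u,v,z):
    o,r=ray(d,u,v); return o+r*(z-o[2])/r[2]
E
python3 - <<'E'
from h import *
for n in('scene','top'):
    d=shot(n,n+'0.png'); print(n,d['k1'],d['fx'],np.round(d['world_from_camera'],3))
a=cv2.imread('pics/top0.png')
print(bot.read_state())
E
```

```text
scene -0.06209741102738327 418.2300186716679 [[ 0.159 -0.713  0.683  1.345]
 [ 0.987  0.128 -0.096 -0.141]
 [-0.019  0.689  0.725  1.012]
 [ 0.     0.     0.     1.   ]]
top -0.088446842994393 417.48510766527323 [[ 1.000e-03  9.860e-01 -1.670e-01  2.680e-01]
 [-1.000e+00 -1.000e-03 -1.100e-02 -4.800e-02]
 [-1.100e-02  1.670e-01  9.860e-01  1.636e+00]
 [ 0.000e+00  0.000e+00  0.000e+00  1.000e+00]]
{'time': 0.1, 'joint_positions': array([-1.34478387e+00,  2.59284561e-01,  1.53593607e+00, -1.21766800e-05,
        1.34797781e+00, -2.02792291e-01]), 'dq': array([ 4.42080070e-04,  1.69494908e-04, -4.91639890e-03, -1.66732836e-05,
        5.12399151e-04, -2.64478018e-04]), 'joint_torque': array([ 2.74718186e-03, -4.38213050e+01, -2.84642708e+01,  7.22024892e-02,
        3.61760915e-02, -5.06712752e-05]), 'position': array([ 0.22858494, -0.49968584,  0.18960817]), 'tool_rot': array([ 9.77103119e-01,  2.12764776e-01, -1.52577740e-05, -8.02768546e-04]), 'ft_force': array([-0.34638196,  0.68811871, -1.60790905]), 'wrist_torque': array([ 0.03816636, -0.01923199,  0.00807077]), 'finger_gap': 0.09319999567113821}
```

View pics/top0.png

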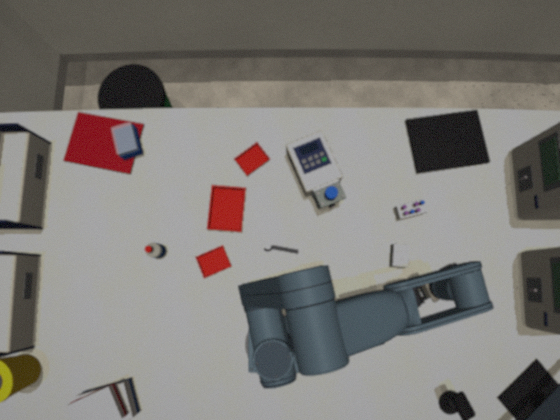

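View pics/scene0.png

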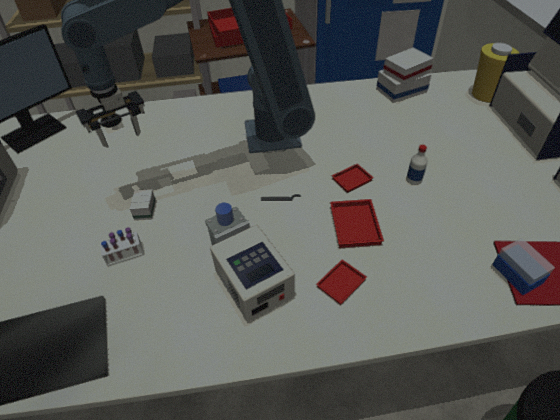

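The top view shows three red trays: the big one at about (227,208), smaller ones at (252,158) and (213,262). The blue cap is at (332,193) on the pump head, with the spanner at (282,249). The scene view agrees, with the cap at (224,212) and the big tray at (357,222).

Run:
```python
from h import *
for n in('top','scene'):
    d=shot(n); hsv=cv2.cvtColor(d['frame'],cv2.COLOR_RGB2HSV)
    m=((hsv[...,0]<8)|(hsv[...,0]>172))&(hsv[...,1]>150)&(hsv[...,2]>90)
    for c in cv2.findContours(m.astype('uint8'),cv2.RETR_EXTERNAL,cv2.CHAIN_APPROX_NONE)[0]:
        if cv2.contourArea(c)<300: continue
        P=np.array([onz(d,*p[0],.02)[:2] for p in c],np.float32)
        r=cv2.minAreaRect(P); print(n,'red',c.mean((0,1)),np.round(r[0],4),np.round(r[1],3),r[2])
    m=(hsv[...,0]>105)&(hsv[...,0]<125)&(hsv[...,1]>140)&(hsv[...,2]>60)
    for c in cv2.findContours(m.astype('uint8'),cv2.RETR_EXTERNAL,cv2.CHAIN_APPROX_NONE)[0]:
        if cv2.contourArea(c)<60: continue
        P=np.array([onz(d,*p[0],.188)[:2] for p in c],np.float32)
        print(n,'blue',c.mean((0,1)),cv2.contourArea(c),'onz',P.min(0),P.max(0),'circ',cv2.minEnclosingCircle(P))
    cv2.imwrite(f'pics/c_{n}.png',cv2.resize(d['frame'][(150,180)[n!='top']:][:140,180:440,::-1],None,fx=3,fy=3,interpolation=cv2.INTER_CUBIC))
```

```text
top red [213.20689655 261.26436782] [0.3134 0.2402] [0.083 0.108] 23.608728408813477
top red [225.97945205 208.39041096] [0.5211 0.1948] [0.131 0.17 ] 85.41463470458984
top red [251.33802817 158.94366197] [0.7213 0.0975] [0.083 0.108] 36.96243667602539
top red [ 99.69777778 143.97333333] [0.7973 0.7138] [0.289 0.209] 78.51104736328125
top blue [330.72727273 192.66666667] 98.5 onz [ 0.53059244 -0.21843803] [ 0.57018924 -0.17912863] circ ((0.5485726594924927, -0.20049117505550385), 0.02309836447238922)
scene red [340.58757062 277.83050847] [0.7258 0.0976] [0.087 0.114] 36.35782241821289
scene red [543.80263158 275.6754386 ] [0.7931 0.6642] [0.119 0.269] 56.70549011230469
scene red [358.7133758  217.80573248] [0.5176 0.1971] [0.135 0.176] 85.3904037475586
scene red [352.95180723 178.45783133] [0.3225 0.2429] [0.076 0.114] 23.763708114624023
scene blue [234.20689655  83.7816092 ] 325.5 onz [-0.15065168 -0.1818837 ] [-0.04240293 -0.06607228] circ ((-0.09407200664281845, -0.12167340517044067), 0.0718015730381012)
```

View pics/c_top.png

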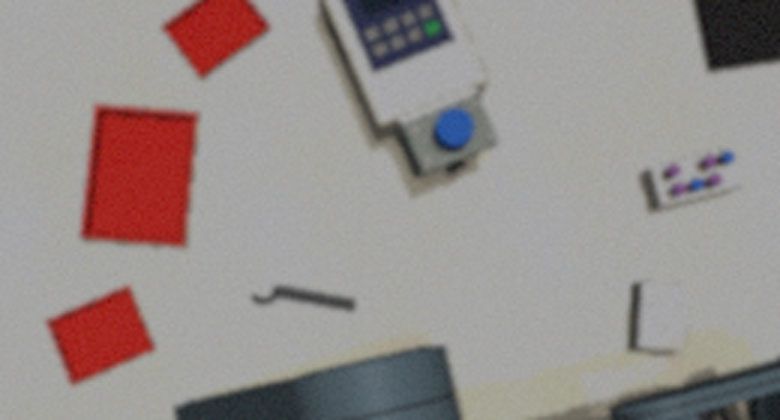

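The crop shows the cap on the bridge and the big tray with its long side nearly along world x. I'll cross-check the cap and get the pump's yaw, while the arm rises first.

Run:
```python
from h import *
for n,(u,v) in dict(top=(332,193),scene=(224,212)).items():
    d=shot(n); f=d['frame'].astype(int); s=(f[...,2]-f[...,0]); 
    m=np.zeros(s.shape,'uint8'); m[v-18:v+18,u-18:u+18]=(s>35)[v-18:v+18,u-18:u+18]
    k,l,st,ce=cv2.connectedComponentsWithStats(m); i=1+st[1:,4].argmax(); x,y,w,h=st[i,:4]
    print(n,st[i],ce[i])
    c=max(cv2.findContours((l==i).astype('uint8'),cv2.RETR_EXTERNAL,cv2.CHAIN_APPROX_NONE)[0],key=len)
    for z in(.164,.188): print(z,onz(d,*ce[i],z))
    P=np.array([onz(d,*p[0],.188)[:2] for p in c]); print(P.min(0),P.max(0))
    for r in f[v-14:v+15:2,u]: print(r,end=' ')
    print()
```

```text
top [325 186  13  14 146] [330.95205479 192.21232877]
0.164 [ 0.5560715 -0.2028564  0.164    ]
0.188 [ 0.55138104 -0.20033824  0.188     ]
[ 0.52701556 -0.22198235] [ 0.57380668 -0.17912863]
[166 165 165] [161 160 159] [147 146 146] [106 113 126] [ 55  89 153] [ 42  85 158] [ 43  90 159] [ 42  86 156] [ 42  85 159] [ 40  83 146] [54 64 86] [106 110 107] [85 86 83] [52 48 50] [99 93 87] 
scene [216 203  16  12 146] [223.18493151 208.25342466]
0.164 [ 0.52917028 -0.20161586  0.164     ]
0.188 [ 0.55224491 -0.19991416  0.188     ]
[ 0.53133866 -0.21971553] [ 0.57332337 -0.17886035]
[134 140 132] [131 136 128] [ 89 100 116] [ 46  66 109] [ 47  68 109] [ 51  69 113] [ 47  66 109] [ 46  68 114] [45 53 76] [44 50 68] [40 45 63] [37 46 62] [41 52 66] [38 47 64] [78 83 78]
```

Emit:
carry_out --pt "1 0 0 0.04 0" --pt "1 0 0 0.04 0" --pt "1 0.025 0.025 0.01 0" --pt "1 0.028 0.027 0 0" --pt "1 0.028 0.027 0 0" --pt "1 0.028 0.027 0 0" --newtons 12

```text
time: 0.8
position: [0.3346, -0.394, 0.281]
tool_rot: [0.978, 0.206, -0.001, -0.003]
ft_force: [0.0, -0.3, -0.1]
finger_gap: 0.0933
```

Both views put the cap axis at (0.552, -0.200).

Emit:
carry_out --pt "1 0.028 0.025 0 0" --pt "1 0.028 0.025 0 0" --pt "1 0.028 0.025 0 0" --pt "1 0.028 0.025 0 0" --pt "1 0.028 0.025 0 0" --pt "1 0.028 0.025 0 0" --pt "1 0.028 0.025 0 0" --pt "1 0 0 0 0"

```text
time: 1.47
position: [0.542, -0.2034, 0.2822]
tool_rot: [0.978, 0.208, 0.002, -0.002]
ft_force: [-0.5, 0.1, -0.4]
finger_gap: 0.0929
```

Emit:
carry_out --pt "1 0.01 0.003 0 0" --pt "1 0 0 0 0"

```text
time: 1.63
position: [0.5536, -0.1981, 0.2817]
tool_rot: [0.978, 0.21, 0.001, -0.002]
ft_force: [0.5, -0.3, -0.1]
finger_gap: 0.0926
```

Run:
```python
from h import *
d=shot('scene'); cv2.imwrite('pics/s1.png',cv2.resize(d['frame'][100:280,150:350,::-1],None,fx=3,fy=3,interpolation=cv2.INTER_CUBIC))
s=bot.read_state(); print(s['position'],s['tool_rot'],s['joint_positions'])
```

```text
[ 0.55260363 -0.19887568  0.28179181] [ 9.77744946e-01  2.09786077e-01  7.19013589e-04 -2.02611601e-03] [-0.5379585   0.28615759  1.27812317  0.00394649  1.57901911  0.61015359]
```

View pics/s1.png

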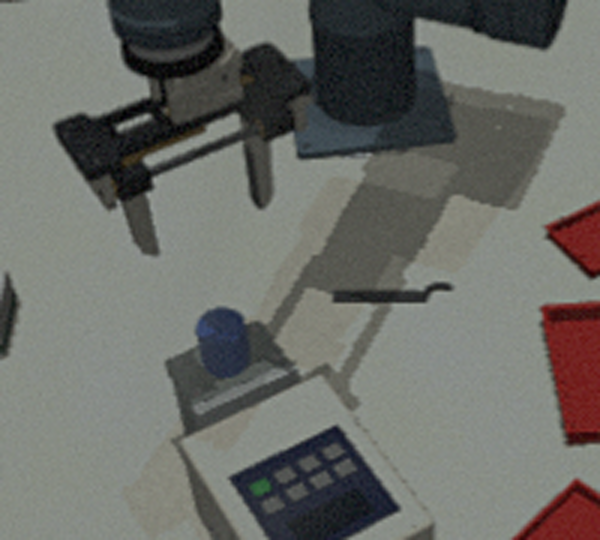

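The jaws are open above the cap, square to the pump head (cap at about (222,340) in the crop). Descending.

Emit:
carry_out --pt "1 0 -0.001 -0.033 0" --pt "1 0 0 -0.033 0" --pt "1 0 0 -0.033 0" --pt "1 0 0 -0.015 0" --pt "1 0 0 0 0"

```text
time: 2.1
position: [0.5498, -0.2067, 0.1669]
tool_rot: [0.979, 0.206, 0.003, 0.001]
ft_force: [0.8, 0.8, -0.0]
finger_gap: 0.0928
```

Emit:
carry_out --pt "1 0.002 0.006 -0.012 0" --pt "1 0 0 0 0"

```text
time: 2.27
position: [0.5497, -0.2032, 0.1547]
tool_rot: [0.979, 0.204, 0.002, 0.001]
ft_force: [-1.4, 0.5, -0.4]
finger_gap: 0.0929
```

Emit:
carry_out --pt "1 0 0 0 0"

```text
time: 2.35
position: [0.5496, -0.2045, 0.1559]
tool_rot: [0.979, 0.203, 0.002, 0.002]
ft_force: [0.9, -0.2, 0.8]
finger_gap: 0.0932
```

Emit:
carry_out --pt "1 0.002 0.004 -0.004 0.01" --pt "0.4 0 0 0 0" --pt "0.3 0 0 0 0" --pt "0.3 0 0 0 0" --pt "0.3 0 0 0 0" --pt "0.3 0 0 0 0" --newtons 10

```text
time: 2.85
position: [0.5538, -0.2037, 0.1577]
tool_rot: [0.978, 0.208, 0.005, 0.005]
ft_force: [0.2, 0.3, -0.3]
finger_gap: 0.0639
```

Emit:
carry_out --pt "0.6 -0.001 0.003 -0.006 0" --pt "0.3 0 0 -0.001 0" --pt "0.3 0 0 0 0" --pt "0.3 0 0 0 0" --pt "0.3 0 0 0 0" --pt "0.3 0 0 0 0"

```text
time: 3.35
position: [0.553, -0.2004, 0.1505]
tool_rot: [0.978, 0.208, 0.005, 0.005]
ft_force: [0.2, 0.2, 0.9]
finger_gap: 0.0444
```

Gripped (gap 44 mm). Lifting straight.

Emit:
carry_out --pt "0.3 0 0 0.01 0" --pt "0.3 0 0 0.015 0" --pt "0.3 0 0 0.02 0" --pt "0.3 0 0 0.025 0" --pt "0.3 0 0 0.025 0" --pt "0.3 0 0 0.01 0"

```text
time: 3.85
position: [0.5505, -0.1991, 0.2579]
tool_rot: [0.978, 0.208, 0.002, 0.003]
ft_force: [0.0, -0.9, -1.2]
finger_gap: 0.044
```

Emit:
carry_out --pt "0.3 -0.003 0.025 0 0.06" --pt "0.3 -0.003 0.036 0 0.11" --pt "0.3 -0.003 0.038 0 0.115" --pt "0.3 -0.003 0.038 0 0.115" --pt "0.3 -0.003 0.038 0 0.115" --pt "0.3 -0.003 0.038 0 0.115" --pt "0.3 -0.003 0.038 0 0.115" --pt "0.3 -0.003 0.038 0 0.115"

```text
time: 4.52
position: [0.5268, 0.0908, 0.2683]
tool_rot: [0.796, 0.606, 0.01, 0.005]
ft_force: [1.0, -0.3, 0.3]
finger_gap: 0.0441
```

Run:
```python
from h import *
s=bot.read_state(); q=s['tool_rot'];print(s['position'],2*np.arctan2(q[1],q[0]),s['joint_positions'])
d=shot('scene','s2.png');cv2.imwrite('pics/s2c.png',cv2.resize(d['frame'][100:290,150:400,::-1],None,fx=3,fy=3,interpolation=cv2.INTER_CUBIC))
```

```text
[0.52679501 0.09079451 0.26831362] 1.301571289409931 [-0.04107827  0.17347064  1.45513606  0.00393923  1.4910358   0.227876  ]
```

View pics/s2c.png

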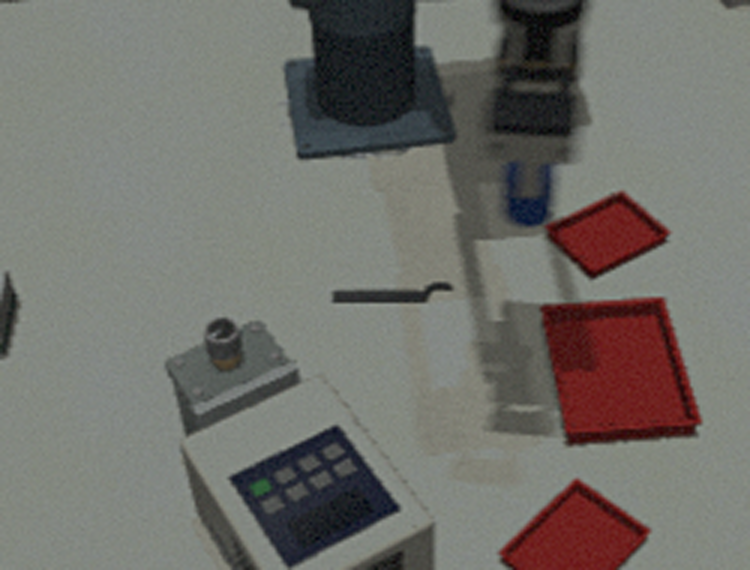

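The cap is held at (528,200) in the crop and the knob is uncovered at (222,335). Continuing over the tray.

Emit:
carry_out --pt "0.3 -0.003 0.035 -0.01 0.08" --pt "0.3 -0.003 0.035 -0.03 0.08" --pt "0.3 -0.001 0.02 -0.035 0" --pt "0.3 0 0.008 -0.035 0" --pt "0.3 0 0 -0.03 0" --pt "0.3 0 0 -0.02 0" --pt "0.3 0 0 0 0"

```text
time: 5.15
position: [0.519, 0.2006, 0.1135]
tool_rot: [0.735, 0.677, 0.018, 0.006]
ft_force: [-1.0, -0.0, -1.4]
finger_gap: 0.0448
```

Emit:
carry_out --pt "0.3 0 -0.003 -0.03 0" --pt "0.3 0 0 -0.03 0" --pt "0.3 0 0 -0.018 0" --pt "0.3 0 0 -0.005 0" --pt "0.3 0 0 0 0"

```text
time: 5.57
position: [0.524, 0.1972, 0.0349]
tool_rot: [0.736, 0.677, 0.021, 0.008]
ft_force: [0.2, 0.0, 0.1]
finger_gap: 0.0446
```

Emit:
carry_out --pt "0.3 -0.003 0 -0.012 0" --pt "0.3 0 0 -0.004 0" --pt "0.3 0 0 0 0"

```text
time: 5.82
position: [0.5257, 0.1972, 0.0241]
tool_rot: [0.736, 0.676, 0.024, 0.01]
ft_force: [0.7, -0.6, -0.9]
finger_gap: 0.0445
```

Emit:
carry_out --pt "0.3 -0.003 0 -0.006 0" --pt "0.3 0 0 -0.002 0" --pt "0.3 0 0 -0.002 0"

```text
time: 6.07
position: [0.5261, 0.1976, 0.018]
tool_rot: [0.737, 0.676, 0.027, 0.012]
ft_force: [-0.3, -0.3, -0.2]
finger_gap: 0.0445
```

Emit:
carry_out --pt "0.3 0 0 -0.003 0" --pt "0.3 0 0 -0.002 0"

```text
time: 6.23
position: [0.5276, 0.198, 0.0145]
tool_rot: [0.737, 0.676, 0.029, 0.013]
ft_force: [-0.4, 1.1, 9.0]
finger_gap: 0.044
```

Touched down (9 N). Releasing.

Emit:
carry_out --pt "0.55 0 0 0.001 0" --pt "0.75 0 0 0 0" --pt "0.75 0 0 0 0" --pt "0.75 0 0 0 0"

```text
time: 6.57
position: [0.5283, 0.1982, 0.016]
tool_rot: [0.736, 0.676, 0.029, 0.014]
ft_force: [0.1, 0.6, -0.3]
finger_gap: 0.0663
```

Emit:
carry_out --pt "0.75 0 0 0.012 0" --pt "0.75 0 0 0.02 0" --pt "0.75 0 0 0.03 0" --pt "0.75 0 0 0.04 0" --pt "0.75 0 0 0.04 0" --pt "0.75 0 0 0.04 0" --pt "1 0 0 0.03 0"

```text
time: 7.15
position: [0.5177, 0.1962, 0.2256]
tool_rot: [0.737, 0.676, 0.019, 0.007]
ft_force: [1.2, 0.6, -0.0]
finger_gap: 0.0731
```

Run:
```python
from h import *
s=bot.read_state(); q=s['tool_rot'];print(s['time'],s['position'],q,s['joint_positions'])
d=shot('scene','s3.png');cv2.imwrite('pics/s3c.png',cv2.resize(d['frame'][100:290,150:400,::-1],None,fx=3,fy=3,interpolation=cv2.INTER_CUBIC))
```

```text
7.15 [0.51767029 0.19618907 0.22561332] [0.73683033 0.67577355 0.01904194 0.00697006] [0.15379863 0.21493176 1.50632292 0.00971483 1.38092635 0.23854509]
```

View pics/s3c.png

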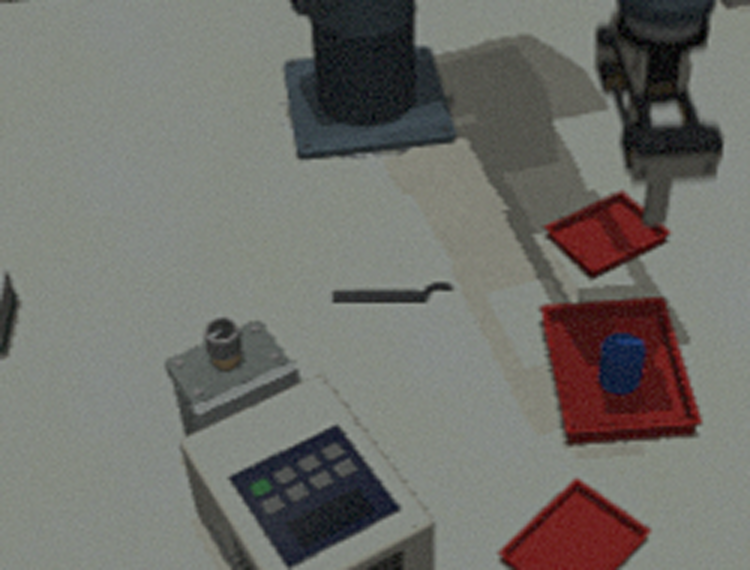

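The cap stands upright mid-tray (622,363) and the knob's index line is visible at (222,330). Going back to the knob.

Emit:
carry_out --pt "1 0 -0.015 0.02 0.05" --pt "1 0.003 -0.036 0.01 0.05" --pt "1 0.003 -0.038 0 0.05" --pt "1 0.003 -0.038 0 0.05" --pt "1 0.003 -0.038 0 0.05" --pt "1 0.003 -0.038 0 0.05" --pt "1 0.003 -0.038 0 0" --pt "1 0.003 -0.038 0 0"

```text
time: 7.87
position: [0.5415, -0.0845, 0.268]
tool_rot: [0.615, 0.788, 0.03, 0.009]
ft_force: [-0.0, 0.3, -0.5]
finger_gap: 0.0933
```

Run:
```python
from h import *
s=bot.read_state(); q=s['tool_rot'];print(s['time'],s['position'],q,2*np.arctan2(q[1],q[0]),s['joint_positions'])
d=cv2.imread('pics/s3.png')
dd=shot('scene'); f=d[190:226,208:240,::-1].astype(int)
print('knob top',onz(dd,150+221.5/3,100+330/3,.182))
```

```text
7.8667 [ 0.54151707 -0.08454302  0.26796876] [0.61533081 0.7876589  0.02973047 0.00880663] 1.815230362369469 [-0.39741671  0.1833931   1.44536856  0.05296329  1.48030972 -0.64577982]
knob top [ 0.553327   -0.19896836  0.182     ]
```

Emit:
carry_out --pt "1 0.003 -0.036 0 0" --pt "1 0.003 -0.036 -0.01 0" --pt "1 0.003 -0.03 -0.02 0" --pt "1 0.002 -0.01 -0.015 0" --pt "1 0 0 -0.005 0" --pt "1 0 0 0 0"

```text
time: 8.42
position: [0.5518, -0.2095, 0.2132]
tool_rot: [0.62, 0.784, 0.027, 0.01]
ft_force: [-0.3, 0.8, 0.0]
finger_gap: 0.093
```

Run:
```python
from h import *
from scipy.spatial.transform import Rotation as R
s=bot.read_state(); q=s['tool_rot'];print(s['time'],s['position'],2*np.arctan2(q[1],q[0]),s['joint_positions']); print(R.from_quat(q).as_matrix())
```

```text
8.4167 [ 0.55180352 -0.20954702  0.2132052 ] 1.8023456543338314 [-0.58806985  0.29308302  1.43367148  0.05396651  1.39080458 -0.82864442]
[[-0.22994497  0.97193785  0.04961974]
 [ 0.97302792  0.2286356   0.03069913]
 [ 0.01849281  0.0553405  -0.99829627]]
```

Emit:
carry_out --pt "1 0.002 0.01 -0.02 0" --pt "1 0 0 -0.02 0" --pt "1 0 0 -0.012 0" --pt "1 0 0 0 0"

```text
time: 8.75
position: [0.5546, -0.195, 0.162]
tool_rot: [0.62, 0.784, 0.028, 0.011]
ft_force: [0.5, 0.0, -0.5]
finger_gap: 0.0928
```

Emit:
carry_out --pt "1 -0.001 -0.004 -0.009 0" --pt "0.7 0 0 0 0" --pt "0.5 0 0 0 0" --pt "0.4 0 0 0 0"

```text
time: 9.08
position: [0.555, -0.1964, 0.1558]
tool_rot: [0.618, 0.786, 0.029, 0.012]
ft_force: [0.6, -0.1, -0.0]
finger_gap: 0.078
```

Emit:
carry_out --pt "0.5 -0.002 -0.003 -0.004 0" --pt "0.4 0 0 0 0" --pt "0.4 0 0 0 0" --pt "0.4 0 0 0 0" --pt "0.4 0 0 0 0" --pt "0.4 0 0 0 0" --newtons 20

```text
time: 9.58
position: [0.5542, -0.2009, 0.1543]
tool_rot: [0.618, 0.785, 0.029, 0.015]
ft_force: [-0.2, -0.6, -0.5]
finger_gap: 0.0392
```

Emit:
carry_out --pt "0.4 0 0.002 -0.002 0" --pt "0.2 0 0 0 0" --pt "0.2 0 0 0 0" --pt "0.2 0 0 0 0"

```text
time: 9.92
position: [0.5511, -0.1996, 0.1527]
tool_rot: [0.618, 0.786, 0.027, 0.013]
ft_force: [-7.6, -0.0, 8.4]
finger_gap: 0.0257
```

```bash
cat > st.py <<'E'
from cell import bot
import numpy as np
s=bot.read_state(); q=s['tool_rot']
print('t %.2f yaw %.3f gap %.4f'%(s['time'],2*np.arctan2(q[1],q[0]),s['finger_gap']),s['position'].round(4),'F',s['ft_force'].round(1),'M',s['wrist_torque'].round(3),'q',q.round(3),'j6',s['joint_positions'][5].round(2))
E
python3 st.py
```

```text
t 9.92 yaw 1.809 gap 0.0257 [ 0.5511 -0.1996  0.1527] F [-7.6 -0.   8.4] M [0.15  0.622 0.056] q [0.618 0.786 0.027 0.013] j6 -0.83
```

```bash
python3 - <<'E'
from h import *
d=shot('scene','s4.png');cv2.imwrite('pics/s4c.png',cv2.resize(d['frame'][150:250,170:290,::-1],None,fx=5,fy=5,interpolation=cv2.INTER_CUBIC))
E
python3 st.py
```

```text
t 9.97 yaw 1.808 gap 0.0247 [ 0.5507 -0.1997  0.1529] F [-10.6  -1.9   9. ] M [-0.162  1.296 -0.04 ] q [0.618 0.786 0.026 0.013] j6 -0.83
```

View pics/s4c.png

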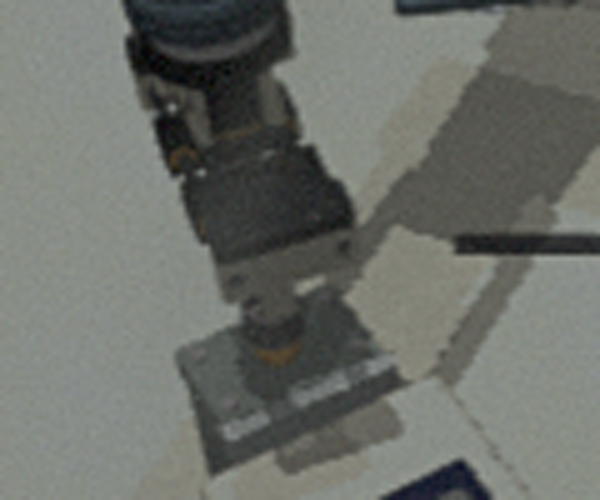

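```bash
python3 - <<'E'
from h import *
d=shot('scene'); T=np.linalg.inv(d['world_from_camera'])
K=np.array([[d['fx'],0,d['cx']],[0,d['fy'],d['cy']],[0,0,1.]])
def pj(p):
    c=T@np.r_[p,1]; c=np.array([c[0],-c[1],-c[2]]); u=cv2.projectPoints(c[None],np.zeros(3),np.zeros(3),K,np.array([d['k1'],0,0,0,0.]))[0][0,0]; return ((u-[170,150])*5).round()
for n,p in dict(tip=(.569,-.198,.153),tipm=(.537,-.2,.153),ktop=(.5525,-.1995,.182),kbot=(.5685,-.1995,.156),ringbot=(.5655,-.1995,.14),pad=(.569,-.198,.172)).items(): print(n,pj(p))
E
python3 st.py
```

```text
tip [279. 356.]
tipm [272. 314.]
ktop [268. 299.]
kbot [276. 352.]
ringbot [279. 367.]
pad [275. 333.]
t 10.02 yaw 1.808 gap 0.0245 [ 0.5507 -0.1997  0.1529] F [-9.3 -2.4  9.3] M [-0.144  1.295 -0.078] q [0.618 0.786 0.026 0.013] j6 -0.83
```

```bash
python3 - <<'E'
from h import *
d=shot('scene')
for z in(.25,.27,.2818,.30,.32): print(z,onz(d,150+203.5/3,100+229/3,z).round(4),'tips',onz(d,150+148/3,100+252/3,z)[:2].round(4),onz(d,150+260/3,100+206/3,z)[:2].round(4))
s=cv2.imread('pics/s4.png'); 
cv2.imwrite('pics/s4d.png',cv2.convertScaleAbs(cv2.resize(s[195:235,205:250],None,fx=13,fy=13,interpolation=cv2.INTER_CUBIC),alpha=1.6,beta=10))
E
python3 st.py
```

```text
0.25 [ 0.4904 -0.2031  0.25  ] tips [ 0.5118 -0.2534] [ 0.4685 -0.1502]
0.27 [ 0.5129 -0.2015  0.27  ] tips [ 0.5336 -0.2505] [ 0.4915 -0.15  ]
0.2818 [ 0.5261 -0.2005  0.2818] tips [ 0.5465 -0.2487] [ 0.5051 -0.1498]
0.3 [ 0.5465 -0.199   0.3   ] tips [ 0.5664 -0.2461] [ 0.526  -0.1496]
0.32 [ 0.5689 -0.1974  0.32  ] tips [ 0.5882 -0.2431] [ 0.549  -0.1494]
t 10.07 yaw 1.808 gap 0.0245 [ 0.5507 -0.1997  0.1529] F [-9.3 -0.5  8.4] M [-0.167  1.301 -0.005] q [0.618 0.786 0.026 0.013] j6 -0.83
```

View pics/s4d.png

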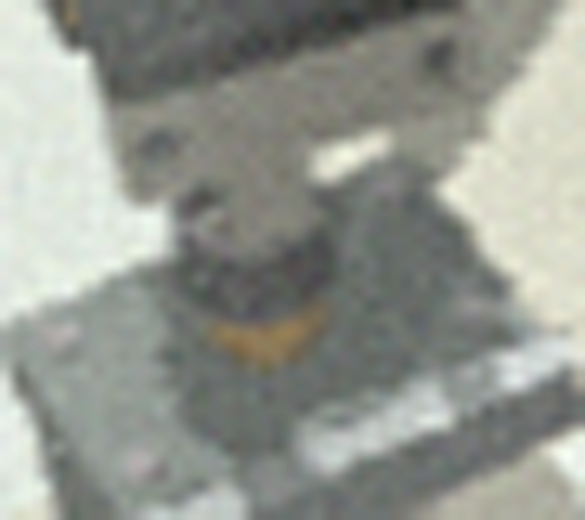

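The +x finger tip stands on top of the knob with the knob side fully exposed, so the real tips are 20–29 mm higher than the reported TCP. I'll open and go lower, guided by force and a look.

Emit:
carry_out --pt "0.6 0 0 0.002 0" --pt "0.6 0 0 0 0" --pt "0.6 0 0 0 0" --pt "0.6 0 0 0 0" --pt "0.6 0 0 0 0"

```text
time: 10.48
position: [0.5506, -0.1998, 0.1554]
tool_rot: [0.618, 0.785, 0.026, 0.013]
ft_force: [0.4, -0.2, 0.4]
finger_gap: 0.0528
```

```bash
python3 st.py
```

```text
t 10.48 yaw 1.808 gap 0.0528 [ 0.5506 -0.1998  0.1554] F [ 0.4 -0.2  0.4] M [-0.017 -0.062  0.044] q [0.618 0.785 0.026 0.013] j6 -0.83
```

Emit:
carry_out --pt "0.6 0.004 0.002 -0.01 0" --pt "0.6 0 0 -0.008 0" --pt "0.6 0 0 -0.004 0" --pt "0.6 0 0 0 0"

```text
time: 10.82
position: [0.5553, -0.197, 0.1302]
tool_rot: [0.618, 0.786, 0.027, 0.013]
ft_force: [0.5, 0.0, -0.1]
finger_gap: 0.0559
```

```bash
python3 st.py
python3 - <<'E'
from h import *
d=shot('scene','s5.png');cv2.imwrite('pics/s5c.png',cv2.convertScaleAbs(cv2.resize(d['frame'][190:240,195:260,::-1],None,fx=11,fy=11,interpolation=cv2.INTER_CUBIC),alpha=1.6,beta=10))
E
```

```text
t 10.82 yaw 1.808 gap 0.0559 [ 0.5553 -0.197   0.1302] F [ 0.5  0.  -0.1] M [-0.092 -0.085 -0.027] q [0.618 0.786 0.027 0.013] j6 -0.82
```

View pics/s5c.png

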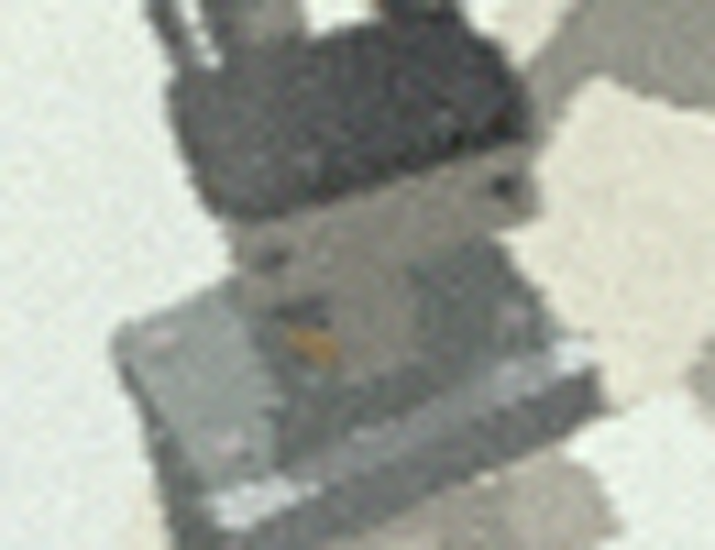

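The finger now covers the knob and its tip is around z 0.16, though the reading of 0.130 is already below the bridge top with no contact. I'll go 8 mm lower and close.

Emit:
carry_out --pt "0.6 0 -0.001 -0.005 0" --pt "0.6 0 0 -0.003 0" --pt "0.6 0 0 0 0"

```text
time: 11.12
position: [0.5553, -0.1981, 0.1214]
tool_rot: [0.618, 0.786, 0.027, 0.013]
ft_force: [0.5, -0.4, 0.0]
finger_gap: 0.056
```

Emit:
carry_out --pt "0.3 0 0 0 0" --pt "0.3 0 0 0 0" --pt "0.3 0 0 0 0" --pt "0.3 0 0 0 0" --pt "0.3 0 0 0 0" --newtons 15

```text
time: 11.53
position: [0.5538, -0.1987, 0.1215]
tool_rot: [0.618, 0.786, 0.025, 0.012]
ft_force: [-1.5, -1.1, -1.6]
finger_gap: 0.0323
```

```bash
python3 st.py
```

```text
t 11.53 yaw 1.809 gap 0.0323 [ 0.5538 -0.1987  0.1215] F [-1.5 -1.1 -1.6] M [-0.176  0.26   0.022] q [0.618 0.786 0.025 0.012] j6 -0.82
```

Gripped at 32.3 mm, which is the knob diameter. Turning clockwise.

Emit:
carry_out --pt "0.2 0 0 0 0" --pt "0.2 0 0 0 -0.08" --pt "0.2 0 0 0 -0.08" --pt "0.2 0 0 0 -0.08" --pt "0.2 0 0 0 -0.08"

```text
time: 11.95
position: [0.5547, -0.1995, 0.1215]
tool_rot: [0.739, 0.673, 0.023, 0.017]
ft_force: [0.6, -0.8, -1.5]
finger_gap: 0.0319
```

```bash
python3 st.py
```

```text
t 11.95 yaw 1.477 gap 0.0319 [ 0.5547 -0.1995  0.1215] F [ 0.6 -0.8 -1.5] M [-0.175  0.137  0.038] q [0.739 0.673 0.023 0.017] j6 -0.48
```

Emit:
carry_out --pt "0.2 0 0 0 -0.09" --pt "0.2 0 0 0 -0.09" --pt "0.2 0 0 0 -0.09" --pt "0.2 0 0 0 -0.09" --pt "0.2 0 0 0 -0.09"

```text
time: 12.37
position: [0.5554, -0.2012, 0.1215]
tool_rot: [0.876, 0.481, 0.018, 0.024]
ft_force: [-0.4, -1.8, -1.5]
finger_gap: 0.0321
```

```bash
python3 st.py
```

```text
t 12.37 yaw 1.005 gap 0.0321 [ 0.5554 -0.2012  0.1215] F [-0.4 -1.8 -1.5] M [-0.199  0.236  0.052] q [0.876 0.481 0.018 0.024] j6 0.02
```

Emit:
carry_out --pt "0.2 0 0 0 -0.09" --pt "0.2 0 0 0 -0.09" --pt "0.2 0 0 0 -0.09"

```text
time: 12.62
position: [0.5553, -0.2023, 0.1215]
tool_rot: [0.935, 0.353, 0.015, 0.027]
ft_force: [-0.6, -2.6, -0.5]
finger_gap: 0.0324
```

```bash
python3 st.py
```

```text
t 12.62 yaw 0.721 gap 0.0324 [ 0.5553 -0.2023  0.1215] F [-0.6 -2.6 -0.5] M [-0.054  0.404  0.102] q [0.935 0.353 0.015 0.027] j6 0.32
```

Emit:
carry_out --pt "0.2 0 0 0 -0.08" --pt "0.2 0 0 0 -0.08" --pt "0.2 0 0 0 -0.08"

```text
time: 12.87
position: [0.5551, -0.2032, 0.1215]
tool_rot: [0.972, 0.232, 0.011, 0.029]
ft_force: [-1.5, -2.7, -0.3]
finger_gap: 0.0324
```

```bash
python3 st.py
```

```text
t 12.87 yaw 0.468 gap 0.0324 [ 0.5551 -0.2032  0.1215] F [-1.5 -2.7 -0.3] M [-0.009  0.317  0.022] q [0.972 0.232 0.011 0.029] j6 0.59
```

Emit:
carry_out --pt "0.2 0 0 0 -0.08" --pt "0.2 0 0 0 -0.08" --pt "0.2 0 0 0 -0.08"

```text
time: 13.12
position: [0.5545, -0.2039, 0.1215]
tool_rot: [0.994, 0.107, 0.006, 0.03]
ft_force: [-1.0, -1.8, 0.4]
finger_gap: 0.0322
```

```bash
python3 st.py
```

```text
t 13.12 yaw 0.215 gap 0.0322 [ 0.5545 -0.2039  0.1215] F [-1.  -1.8  0.4] M [0.084 0.374 0.033] q [0.994 0.107 0.006 0.03 ] j6 0.86
```

Emit:
carry_out --pt "0.2 0 0 0 -0.08" --pt "0.2 0 0 0 -0.08" --pt "0.2 0 0 0 -0.08"

```text
time: 13.37
position: [0.5538, -0.2045, 0.1214]
tool_rot: [0.999, -0.019, 0.002, 0.031]
ft_force: [-2.0, -1.4, -0.5]
finger_gap: 0.032
```

```bash
python3 st.py
```

```text
t 13.37 yaw -0.037 gap 0.0320 [ 0.5538 -0.2045  0.1214] F [-2.  -1.4 -0.5] M [0.1   0.358 0.104] q [ 0.999 -0.019  0.002  0.031] j6 1.12
```

Emit:
carry_out --pt "0.2 0 0 0 -0.08" --pt "0.2 0 0 0 -0.08" --pt "0.2 0 0 0 -0.08"

```text
time: 13.62
position: [0.5547, -0.2055, 0.1216]
tool_rot: [0.989, -0.144, -0.001, 0.032]
ft_force: [2.0, -2.6, -3.1]
finger_gap: 0.0321
```

```bash
python3 st.py
```

```text
t 13.62 yaw -0.289 gap 0.0321 [ 0.5547 -0.2055  0.1216] F [ 2.  -2.6 -3.1] M [-0.08  -0.342  0.333] q [ 0.989 -0.144 -0.001  0.032] j6 1.38
```

Emit:
carry_out --pt "0.2 0 0 0 -0.04" --pt "0.2 0 0 0 -0.04"

```text
time: 13.78
position: [0.5558, -0.2063, 0.1217]
tool_rot: [0.982, -0.186, -0.001, 0.032]
ft_force: [-0.4, -2.5, -1.3]
finger_gap: 0.0328
```

```bash
python3 st.py
```

```text
t 13.78 yaw -0.375 gap 0.0328 [ 0.5558 -0.2063  0.1217] F [-0.4 -2.5 -1.3] M [0.063 0.047 0.273] q [ 0.982 -0.186 -0.001  0.032] j6 1.47
```

Emit:
carry_out --pt "0.2 0 0 0 0" --pt "0.2 0 0 0 0"

```text
time: 13.95
position: [0.5561, -0.2064, 0.1216]
tool_rot: [0.982, -0.187, -0.001, 0.032]
ft_force: [-1.4, -0.4, 0.0]
finger_gap: 0.0323
```

```bash
python3 st.py
```

```text
t 13.95 yaw -0.376 gap 0.0323 [ 0.5561 -0.2064  0.1216] F [-1.4 -0.4  0. ] M [0.243 0.118 0.077] q [ 0.982 -0.187 -0.001  0.032] j6 1.47
```

The moment about z jumped from about 0.05 to 0.3 N m and stayed there while pushing, so the knob is seated at yaw -0.376. Backing off 1.57, to yaw ≈ 1.194.

Emit:
carry_out --pt "0.2 0 0 0 0.04" --pt "0.2 0 0 0 0.08" --pt "0.2 0 0 0 0.08" --pt "0.2 0 0 0 0.08" --pt "0.2 0 0 0 0.08" --pt "0.2 0 0 0 0.08" --pt "0.2 0 0 0 0.08" --pt "0.2 0 0 0 0.08" --newtons 20

```text
time: 14.62
position: [0.5582, -0.2027, 0.1216]
tool_rot: [0.991, 0.128, 0.011, 0.027]
ft_force: [-0.3, 0.7, -1.3]
finger_gap: 0.0324
```

```bash
python3 st.py
```

```text
t 14.62 yaw 0.258 gap 0.0324 [ 0.5582 -0.2027  0.1216] F [-0.3  0.7 -1.3] M [ 0.389  0.044 -0.06 ] q [0.991 0.128 0.011 0.027] j6 0.81
```

Emit:
carry_out --pt "0.2 0 0 0 0.08" --pt "0.2 0 0 0 0.08" --pt "0.2 0 0 0 0.08" --pt "0.2 0 0 0 0.08" --pt "0.2 0 0 0 0.08" --pt "0.2 0 0 0 0.08" --pt "0.2 0 0 0 0.08"

```text
time: 15.2
position: [0.5577, -0.1987, 0.1216]
tool_rot: [0.91, 0.414, 0.019, 0.02]
ft_force: [-0.1, 0.6, 0.1]
finger_gap: 0.032
```

```bash
python3 st.py
```

```text
t 15.20 yaw 0.855 gap 0.0320 [ 0.5577 -0.1987  0.1216] F [-0.1  0.6  0.1] M [ 0.179  0.232 -0.107] q [0.91  0.414 0.019 0.02 ] j6 0.18
```

Emit:
carry_out --pt "0.2 0 0 0 0.08" --pt "0.2 0 0 0 0.08" --pt "0.2 0 0 0 0.08" --pt "0.2 0 0 0 0.08" --pt "0.2 0 0 0 0" --pt "0.2 0 0 0 0"

```text
time: 15.7
position: [0.5562, -0.1968, 0.1217]
tool_rot: [0.825, 0.564, 0.022, 0.015]
ft_force: [0.0, -0.6, -1.4]
finger_gap: 0.0323
```

```bash
python3 st.py
python3 - <<'E'
from h import *
d=shot('scene','s6.png');cv2.imwrite('pics/s6c.png',cv2.convertScaleAbs(cv2.resize(d['frame'][100:290,150:400,::-1],None,fx=3,fy=3,interpolation=cv2.INTER_CUBIC),alpha=1.4))
E
```

```text
t 15.70 yaw 1.199 gap 0.0323 [ 0.5562 -0.1968  0.1217] F [ 0.  -0.6 -1.4] M [-0.103  0.089  0.035] q [0.825 0.564 0.022 0.015] j6 -0.19
```

View pics/s6c.png

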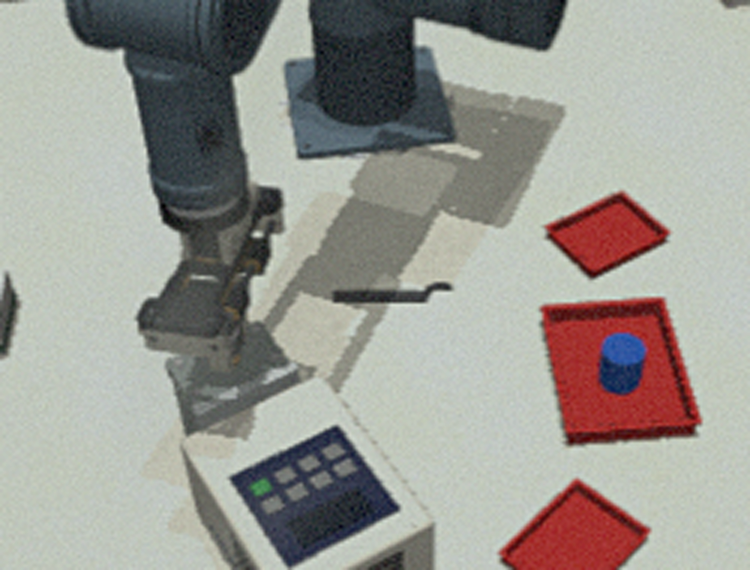

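The gripper holds the knob, the cap stands untouched mid-tray at (622,363), and nothing else has moved. Handing in.

```bash
python3 -c "
from cell import bot
print(bot.job_done())"; python3 st.py
```

```text
the job is handed in; nothing more can be done
None
the job is handed in; nothing more can be done
```

The job is handed in. The blue cap stands in the large red tray, and the thumbscrew is backed off about 1.57 rad from its seat and still gripped. No verdict was given.

- **Cap:** I lifted it straight off and set it upright near the middle of the 170 x 130 mm tray. The last picture shows it there, untouched, with the tray level and nothing else in that view moved.
- **Seating:** the thumbscrew turned clockwise by about 2 rad. The moment about z then rose from about 0.05 to 0.3 N m and stayed there while I kept turning, and the fingers slipped a little. I took that as the stop, at yaw -0.376.
- **Back-off:** I turned anticlockwise to yaw 1.199, which is 1.575 rad from the seat. The final reading was a 32.3 mm opening (the knob's diameter) at 20 N grip, with the arm still.

**What disagreed:**
- **Finger height:** the reported tool height did not match the pictures; the fingertips looked some 20–30 mm higher than stated. My first try at gripping the knob therefore landed on its top, pressing with about 10 N. I opened, went lower by force and camera, and gripped it properly.
- **Tool tilt:** the tool had also drifted to a tilt of about 3 degrees.

**Not checked:** the final angle comes from tool yaw, because the gripper hides the index line.

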